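Open the mister's stop valve and hold the purge dial

TASK

Purge the patio mister: first turn the T-handle of the brass stop valve clockwise until it clicks past its detent and stays open, and let go of it. Then turn the spring-return dial of the square timer box clockwise past its first two clicks to the third (the large stud), and finish while still holding it there with the gripper, because it springs back to off as soon as it is let go. Do not push the other things on the table about.

Things in the scene. Friction and masses are not known exactly. Their poses are not given: they have to be found in the camera images.
- valve_handle (a point): Centre of the stop valve's T-handle, 93 mm above the table: a straight dark steel bar 64 mm long, 14 mm wide, 34 mm tall (17 mm above and below this point). Turns about the vertical axis through this point. x axis: along the bar, turns with it; z up. Under the bar: a thin stem, then the round brass body, radius 18 mm, its top 27 mm below this point.
- valve_body: Brass stop valve screwed to the table, left or right of the timer box; place and yaw vary. Origin on the table under the handle's axis; x along its two copper pipe stubs (38 mm high, reaching 70 mm out each way), in line with the bar when shut. Body radius 22 mm, flange radius 30 mm.
- stop_valve (a joint): Angle of the T-handle, rad: 0 shut (start), grows clockwise seen from above to a stop at 1.15. A click resists with up to about 0.12 N m (most near 0.26), is passed at 0.53, then pulls the handle on to rest near 1.05 (open), where it stays when let go.
- dial_grip (a point): Centre of the timer dial's wing grip, 99 mm above the table: a straight black bar 56 mm long, 16 mm wide, 36 mm tall (18 mm above and below this point) across the middle of a black disc of radius 36 mm, whose face is the bar's foot. Turns about the vertical axis through this point. x axis: along the bar to the end with the white line, turns with it; z up.
- timer_box: Grey timer box 130 mm square, its top 70 mm above the table, screwed down; place and yaw vary. Origin on the table under the dial's axis. Steel studs on its top, 50 mm from the axis, mark off (along +x), then clockwise first, second and third; the third is larger.
- timer_dial (a joint): Angle of the timer dial, rad: 0 off (start), grows clockwise seen from above; first, second and third clicks at 0.4, 0.8 and 1.2, hard stop at 1.36 (still third). A spring drives it back to 0 from everywhere (0.06 N m at off, 0.11 at the third), the clicks ripple this by up to 0.04 N m; let go, it returns to 0.
- coaster: Bystander: round wooden coaster, radius 48 mm, 8 mm thick, between the two fixtures and beyond them; origin under its centre.
- tumbler: Bystander: aluminium tumbler with a clip-on lid, radius 40 mm, 147 mm tall, standing on the coaster; origin under its centre.
- cactus: Bystander: small cactus in a white ceramic pot, radius 40 mm, 125 mm tall, between the two fixtures on the robot's side; origin under its centre.
- sunglasses_case: Bystander: closed sunglasses case 165 x 70 x 58 mm, on the left; origin under its centre, x along its length.
- sunscreen: Bystander: white bottle, radius 25 mm, 140 mm tall, on the right; origin under its centre.
Not all that is in view belongs to the job. What is shaped like the timer_box but orange or red is not meant.

How it is judged:
By the outcome, as a careful person would: the job done as asked, in the order asked, and still so for the second after the job is handed in, while the arm keeps its last pose, push and grip.
It also fails if it takes over 58 s, if anything falls off the work surface, if the arm or the gripper's body presses on something with over 40 N, if the wrist force passes 120 N, or if a joint passes its speed limit or range.

ROBOT

A 6-joint arm with a two-finger parallel gripper is mounted at the origin on the work surface. World frame = base frame: x ahead of the robot, y to its left, z up, the work surface at z = 0. Lengths are in mm, angles in degrees, forces in N, time in s.
With the tool pointing down it reaches from about 300 to 850 mm from the base axis. Payload 4.2 kg.
Tool frame: the origin (TCP) lies midway between the tips of the shut fingers; the grasp point (between the pads) lies 19 mm behind it (env.grasp_offset is the distance from the TCP to the grasp point, in mm); z points along the fingers, y is the line along which they close (so a half turn about z gives the same grasp; the last joint's range is limited). The gripper opens to 91 mm and grips with 3 to 60 N. Pads are 32 mm wide; open, the fingers measure 118 mm over their backs; the gripper's body (76 mm by 178 mm) begins 60 mm behind the grasp point.
Start: joints at [-70.76, 18.312, 89.639, -0, 72.044, -1.146], TCP at [200.3, -539.002, 213.976] pointing down, gripper open.
Joint ranges: [-177.97, 177.97], [-48.28, 115.42], [12.27, 149.76], [-77.06, 257.06], [2.81, 150.46], [-146.56, 146.56]. Speed limits (degrees/s): [147.25, 147.25, 180, 180, 180, 180].

INTERFACE

Orientations are given as [roll, pitch, yaw] about the fixed x, y, z axes, in that order (R = Rz(yaw) Ry(pitch) Rx(roll)).
In Python, from workcell import env, optics gives the robot as it stands. The module is installed in compiled form; this text tells all that it offers.
- The arm moves only by the tool send_rows, never from a script. Its argument "targets" is a list that holds one entry, the list of rows, each a list of 7 numbers: the turn, a rotation vector about the world's x, y, z scaled (see below), then the shift along the world's x, y, z scaled (see below), then the closure, from -1 (fully open) to 1 (shut). In form: [[[rx, ry, rz, x, y, z, gripper], ...]]. A call has 1 to 12 rows; each row shifts and turns the commanded pose from where the row before left it; what a row does not reach is not made up. The controller multiplies each number of a shift by 0.2 m and each number of a turn by pi/2 rad. A row lasts 1/10 s, in which the tool goes at most 50 mm and 8.59 degrees, less where a joint would pass 70% of its speed; a pose out of reach is approached as far as the arm can. A call with a number of a shift or a turn outside -1 to 1 is refused whole. A call with a gripper value outside its range is refused whole. The fingers move at their own pace and stop on an object; "grip_force" is the grip in N (left out, the last holds). Time passes only in rows, so rows that do not move let the fingers close. It gives the time, the measured TCP pose, the force, the opening and the grip force at its end, in the units of the state.
- env.state(): the state, without advancing time (a new reading comes with each control period).
- optics.grab_frame(name): name is "side" or "top" or "wrist"; returns (picture, depth): 480x640x3 uint8, red, green, blue; 480x640 float32, mm along the optical axis (not along the pixel's ray), 0 where there is no reading.
- optics.camera_info(name): a dict with "camera_matrix" (3x3 intrinsics, pixels), "k1" (the pictures are not rectified: a ray, as slopes to the right and down, at radius r is drawn at 1 + k1 r^2 times it, then the intrinsics apply), "R" (3x3) and "t" (3): a world point X has camera coordinates R X + t; the wrist camera has in their place "mount" (4x4, takes a point from camera to tool coordinates, whose origin is the TCP and whose axes are the flange's). Camera axes: x right, y down, z forward; pixel columns grow to the right and rows downward; lengths in mm; the calibration is good to about 2 mm. A picture is of the moment at which its call begins: read the wrist's pose just before it. camera_info takes no time and is no camera call.
- env.job_done(): hands the job in; it is judged then, once.
Trained networks look in the newest picture that a camera, given by its name, has taken for a name from the list of things; names that differ only in an ending like _2 or _b are one class to them, and where a whole thing is asked for, a point or a joint stands for the part that bears it (a point fixed in the world has none). Each returns a list of dicts, best first, with "conf" (0 to 1); they miss things now and then, are a little off and sometimes report something else, mostly with a low value. They report only what shows in the picture. A call takes as long as a camera call. They do not tell look-alikes from the thing itself.
- optics.silhouettes(camera, name): "mask" (480x640 bool, what is visible of it) and "at" ([column, row] in pixels, amid what is visible of it).
- optics.place_of(camera, name): "at" ([column, row] in pixels: a listed point, or the origin of a listed thing).
The state is a dict: "time_s": time; "qpos": joint angles; "qvel": joint speeds; "effort": joint torques, N m; "ee_pos": TCP position; "ee_rot": TCP orientation; "force": force on the tool from outside, world axes, zero at the start; "torque": the same for the moment, N m; "gripper_width": finger opening in mm; "gripper_force": force on a finger pad.
Only numpy, scipy, OpenCV 4.12 (cv2) and the standard library are available. Lean on these libraries where they do the work, as an engineer would, in place of code of your own. Each camera call takes 0.05 s, during which the arm holds its last target. There are 200 camera calls.

## Working session

There is one attempt and no reset: what is moved stays moved. The work goes in short steps, Python scripts to look and compute and a tool call to move; the robot and the scene stay as the last step left them, time stands still between calls to the robot, and variables do not carry over. Pictures are saved under pics/ and viewed, at most 10 in all, crops included, and the job is handed in when it is done.

Besides the shell and the picture viewer there is one more tool, called after "Emit:" by a JSON object that holds its "method" and its "body". send_rows: Moves the arm, as the interface text tells. Its arguments: {"type":"object","properties":{"targets":{"type":"array"},"grip_force":{"type":"number"}},"required":["targets"]}

```bash
mkdir -p pics; cat > h.py <<'E'
import numpy as np, cv2
from workcell import env, optics
from scipy.spatial.transform import Rotation as Ro
def cam(n):
    c=optics.camera_info(n)
    if 'R' in c and n!='wrist': return c,np.array(c['R']),np.array(c['t'])
    s=env.state(); M=np.array(c['mount'])
    Rt=Ro.from_euler('xyz',s['ee_rot'],degrees=True).as_matrix()
    Rc=Rt@M[:3,:3]; tc=Rt@M[:3,3]+np.array(s['ee_pos'])
    return c,Rc.T,-Rc.T@tc
def rays(C,px):
    c,R,t=C
    K=np.array(c['camera_matrix'],float)
    p=cv2.undistortPoints(np.array(px,float).reshape(-1,1,2),K,np.array([c['k1'],0,0,0,0.])).reshape(-1,2)
    return (-R.T@t), np.c_[p,np.ones(len(p))]@R   # dir world, unit depth
def at_z(C,px,z):
    o,d=rays(C,px); return o+d*((z-o[2])/d[:,2])[:,None]
def at_depth(C,px,dep):
    o,d=rays(C,px); return o+d*np.array(dep)[:,None]
def save(im,f): cv2.imwrite('pics/'+f,im[:,:,::-1])
E
python3 - <<'E'
from h import *
C=cam('top'); im,d=optics.grab_frame('top'); save(im,'top0.png'); np.save('top0.npy',d)
Z={'valve_handle':93,'valve_body':0,'dial_grip':99,'timer_box':0,'tumbler':0,'cactus':0,'sunglasses_case':0,'sunscreen':0}
for n,z in Z.items():
    for r in optics.place_of('top',n)[:3]: print(n,round(r['conf'],2),np.round(r['at']),np.round(at_z(C,[r['at']],z)[0]))
for n,z in (('valve_handle',110),('dial_grip',117),('timer_box',70)):
    for r in optics.silhouettes('top',n)[:3]:
        m=r['mask'].astype(np.uint8); ys,xs=np.nonzero(m)
        P=at_z(C,np.c_[xs,ys],z)[:,:2].astype(np.float32)
        print(n,round(r['conf'],2),len(P),cv2.minAreaRect(P),P.mean(0))
print(env.state()['time_s'])
E
```

```text
valve_handle 0.66 [204. 231.] [516. 244.  93.]
valve_body 0.79 [217. 234.] [529. 229.   0.]
dial_grip 0.97 [517. 289.] [ 361. -533.   99.]
dial_grip 0.83 [428. 310.] [ 311. -308.   99.]
dial_grip 0.58 [396. 228.] [ 516. -238.   99.]
timer_box 0.94 [420. 316.] [ 307. -305.    0.]
timer_box 0.7 [220. 330.] [273. 215.   0.]
timer_box 0.69 [387. 235.] [ 522. -224.    0.]
tumbler 0.76 [303. 186.] [659.  -1.   0.]
cactus 0.57 [308. 263.] [449. -13.   0.]
cactus 0.38 [212. 229.] [542. 245.   0.]
sunglasses_case 0.91 [144. 273.] [423. 425.   0.]
valve_handle 0.43 175 ((520.07421875, 228.4188232421875), (71.48590850830078, 16.528060913085938), 34.43538284301758) [519.86035 228.05025]
dial_grip 0.96 610 ((512.2022094726562, -227.30690002441406), (64.59738159179688, 68.39563751220703), 89.55168151855469) [ 511.49994 -227.91003]
dial_grip 0.74 644 ((361.49627685546875, -522.5706787109375), (70.47737884521484, 68.60816955566406), 43.19595718383789) [ 361.47934 -522.9874 ]
dial_grip 0.74 656 ((268.38763427734375, 204.43594360351562), (67.01261901855469, 65.71725463867188), 0.107667475938797) [267.81735 204.36235]
timer_box 0.91 3147 ((269.4658203125, 207.7102508544922), (150.22486877441406, 137.43980407714844), 70.5687255859375) [268.35934 206.03505]
timer_box 0.8 3097 ((359.70556640625, -524.1031494140625), (136.92156982421875, 154.05165100097656), 4.472972869873047) [ 360.01593 -523.46674]
timer_box 0.79 2958 ((513.4901733398438, -223.5269775390625), (142.93914794921875, 147.34585571289062), 77.41558837890625) [ 512.0173  -226.14789]
0.6
```

View pics/top0.png

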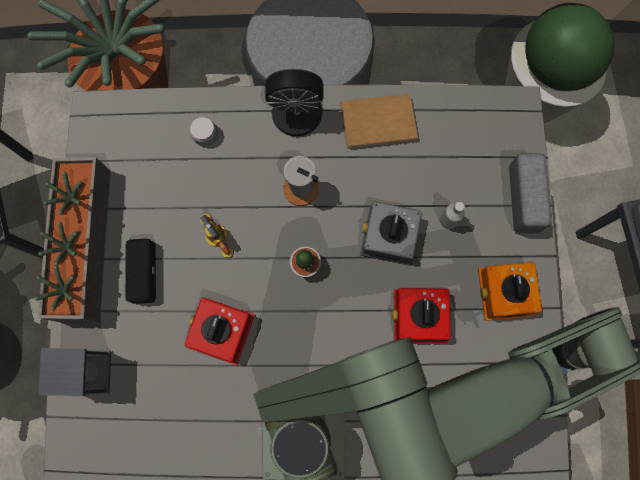

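The top view shows the grey timer box at about (391,231) and the brass valve at about (216,235). The red and orange boxes are decoys. I'll take a wrist look over the grey box first, then move on to the valve.

Emit:
{"method": "send_rows", "body": {"targets": [[[0,0,0,0.15,0.17,0.06,-1],[0,0,0,0.15,0.17,0.06,-1],[0,0,0,0.15,0.17,0.06,-1],[0,0,0,0.15,0.17,0.06,-1],[0,0,0,0.15,0.17,0.06,-1],[0,0,0,0.15,0.17,0.06,-1],[0,0,0,0.15,0.17,0.06,-1],[0,0,0,0.15,0.17,0.06,-1],[0,0,0,0.15,0.17,0.06,-1],[0,0,0,0,0,0,-1],[0,0,0,0,0,0,-1]]]}}

```text
time_s: 1.7
ee_pos: [470.7, -232.4, 322.0]
ee_rot: [180.0, 0.0, 20.5]
force: [-0.1, -0.6, -0.1]
gripper_width: 90.8
gripper_force: 0.0
```

```bash
cat > look.py <<'E'
from h import *
import sys
def look(tag,names):
    C=cam('wrist'); im,d=optics.grab_frame('wrist'); save(im,tag+'.png'); np.save(tag+'.npy',d)
    s=env.state(); print(s['time_s'],np.round(s['ee_pos'],1),np.round(s['ee_rot'],1),np.round(s['qpos'],1))
    for n,z in names.items():
        for r in optics.place_of('wrist',n)[:2]: print(n,round(r['conf'],2),np.round(r['at']),np.round(at_z(C,[r['at']],z)[0],1))
    v,u=np.mgrid[0:480,0:640]; P=at_depth(C,np.c_[u.ravel(),v.ravel()],d.ravel()).reshape(480,640,3); P[d==0]=np.nan
    np.savez(tag+'.npz',P=P,im=im)
    return P,im
E
python3 - <<'E'
from look import *
P,im=look('w1',{'dial_grip':99,'timer_box':0})
E
```

```text
1.75 [ 469.9 -233.1  321.7] [1.80e+02 1.00e-01 2.04e+01] [-27.6  10.9  84.5  -0.   84.7  42. ]
dial_grip 0.87 [322. 356.] [ 305.9 -304.3   99. ]
dial_grip 0.66 [326. 162.] [ 523.3 -226.2   99. ]
timer_box 0.55 [321. 160.] [ 519.9 -223.9    0. ]
```

View pics/w1.png

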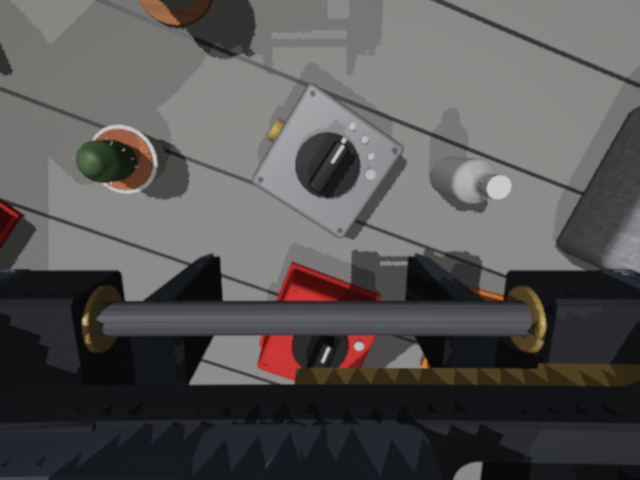

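The grey dial bar is at (330,166), with studs at (352,127), (365,140), (371,156) and the large one at (370,174).

Emit:
{"method": "send_rows", "body": {"targets": [[[0,0,0,0,0.22,0,-1],[0,0,0,0,0.22,0,-1],[0,0,0,0,0.22,0,-1],[0,0,0,0,0.22,0,-1],[0,0,0,0,0.22,0,-1],[0,0,0,0,0.22,0,-1],[0,0,0,0,0.22,0,-1],[0,0,0,0,0.22,0,-1],[0,0,0,0,0.22,0,-1],[0,0,0,0,0.22,0,-1],[0,0,0,0,0,0,-1],[0,0,0,0,0,0,-1]]]}}

```text
time_s: 3.05
ee_pos: [470.3, 206.4, 321.4]
ee_rot: [179.9, 0.1, 20.4]
force: [0.6, -0.7, -0.5]
gripper_width: 91.4
gripper_force: 0.0
```

```bash
python3 - <<'E'
from look import *
P1=np.load('w1.npz')['P']
P,im=look('w2',{'valve_handle':93,'valve_body':0})
def rect(Q,c,r,z0,z1):
    m=(np.hypot(Q[...,0]-c[0],Q[...,1]-c[1])<r)&(Q[...,2]>z0)&(Q[...,2]<z1)
    q=Q[m]; w,V=np.linalg.eigh(np.cov(q[:,:2].T)); v=V[:,1]
    print(len(q),q.mean(0).round(1),cv2.minAreaRect(q[:,:2].astype(np.float32)),'ang',np.degrees(np.arctan2(v[1],v[0])))
rect(P1,(515,-228),45,108,130)
rect(P1,(515,-228),110,62,78)
rect(P,(520,232),55,100,125)
rect(P,(520,232),110,25,42)
E
```

```text
3.1 [470.4 205.7 321.6] [1.799e+02 1.000e-01 2.030e+01] [22.4  9.8 85.8 -0.  84.4 92.1]
valve_handle 0.84 [307. 157.] [520.4 232.4  93. ]
valve_body 0.6 [309. 152.] [523.3 232.8   0. ]
875 [ 520.5 -229.2  117.2] ((519.9284057617188, -229.43716430664062), (16.11693000793457, 55.38010787963867), 77.5048599243164) ang 167.52566590875583
9634 [ 523.2 -227.9   70.4] ((519.89453125, -229.47067260742188), (129.94593811035156, 129.77996826171875), 77.48832702636719) ang 106.18711957643364
865 [523.1 234.3 110.3] ((522.3768920898438, 233.8554229736328), (63.513641357421875, 14.019180297851562), 34.22256851196289) ang -145.69103558558794
595 [527.  236.4  35. ] ((522.6820068359375, 233.83030700683594), (120.43761444091797, 31.710641860961914), 34.34439468383789) ang -145.63077602012237
```

View pics/w2.png

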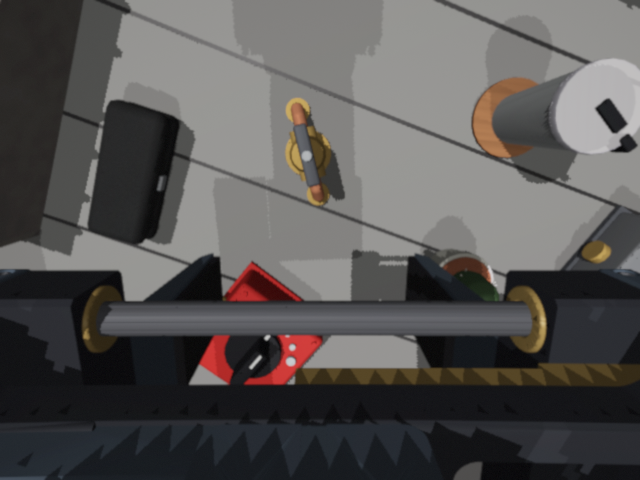

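The valve bar is at (307,157), its centre is (522.5, 233.8) and its heading is 34°. I'm aligning with it and descending.

Emit:
{"method": "send_rows", "body": {"targets": [[[0,0,0.078,0.13,0.07,-0.1,-1],[0,0,0.078,0.13,0.07,-0.1,-1],[0,0,0,0,0,-0.2,-1],[0,0,0,0,0,-0.2,-1],[0,0,0,0,0,-0.2,-1],[0,0,0,0,0,-0.2,-1],[0,0,0,0,0,-0.12,-1],[0,0,0,0,0,-0.06,-1],[0,0,0,0,0,-0.04,-1],[0,0,0,0,0,0,-1],[0,0,0,0,0,0,-1]]]}}

```text
time_s: 4.3
ee_pos: [523.3, 235.1, 79.3]
ee_rot: [180.0, -0.1, 34.4]
force: [0.2, -0.8, 0.0]
gripper_width: 91.2
gripper_force: 0.0
```

Close on the bar.

Emit:
{"method": "send_rows", "body": {"targets": [[[0,0,0,0,0,0,1],[0,0,0,0,0,0,1],[0,0,0,0,0,0,1],[0,0,0,0,0,0,1],[0,0,0,0,0,0,1],[0,0,0,0,0,0,1],[0,0,0,0,0,0,1],[0,0,0,0,0,0,1],[0,0,0,0,0,0,1],[0,0,0,0,0,0,1]]], "grip_force": 30}}

```text
time_s: 5.3
ee_pos: [522.8, 234.3, 78.0]
ee_rot: [179.9, -0.0, 34.5]
force: [7.2, -10.8, -1.9]
gripper_width: 14.0
gripper_force: 6.4
```

Emit:
{"method": "send_rows", "body": {"targets": [[[0,0,0,0.003,-0.004,0,1],[0,0,0,0,0,0,1],[0,0,-0.06,0,0,0,1],[0,0,-0.06,0,0,0,1],[0,0,-0.06,0,0,0,1],[0,0,-0.06,0,0,0,1],[0,0,0,0,0,0,1]]]}}

```text
time_s: 6.0
ee_pos: [523.1, 233.6, 77.9]
ee_rot: [179.9, -0.0, 12.9]
force: [1.6, -3.8, -0.6]
gripper_width: 13.6
gripper_force: 30.0
```

Emit:
{"method": "send_rows", "body": {"targets": [[[0,0,-0.06,0,0,0,1],[0,0,-0.06,0,0,0,1],[0,0,-0.06,0,0,0,1],[0,0,-0.06,0,0,0,1],[0,0,-0.06,0,0,0,1],[0,0,-0.06,0,0,0,1],[0,0,-0.05,0,0,0,1],[0,0,0,0,0,0,1],[0,0,0,0,0,0,1]]]}}

```text
time_s: 6.9
ee_pos: [523.0, 232.6, 78.0]
ee_rot: [179.9, -0.1, -23.9]
force: [1.7, -6.9, 0.6]
gripper_width: 14.1
gripper_force: 30.0
```

```bash
python3 -c "
from h import *
s=env.state();print(s['qpos'],s['torque'],s['gripper_width'],s['force'])"
```

```text
[ 22.90714204  24.84585856 100.83548312  -0.17530175  54.37769153
 136.91928683] [-0.78525173 -0.25915825 -0.02092972] 14.105423265924111 [ 1.71231153 -6.85897292  0.62603924]
```

Emit:
{"method": "send_rows", "body": {"targets": [[[0,0,0,0,0,0,-1],[0,0,0,0,0,0,-1],[0,0,0,0,0,0,-1],[0,0,0,0,0,0,-1],[0,0,0,0,0,0,-1],[0,0,0,0,0,0,-1],[0,0,0,0,0,0.15,-1],[0,0,0,0,0,0.2,-1],[0,0,0,-0.08,0.04,0.2,-1],[0,0,0,-0.08,0.04,0.2,-1],[0,0,0,-0.09,0.03,0.2,-1],[0,0,0,0,0,0.2,-1]]]}}

```text
time_s: 8.1
ee_pos: [470.7, 256.7, 310.0]
ee_rot: [-180.0, 0.0, -24.0]
force: [0.1, 0.3, 0.6]
gripper_width: 91.3
gripper_force: 0.0
```

```bash
python3 - <<'E'
from look import *
P,im=look('w3',{'valve_handle':93})
def rect(Q,c,r,z0,z1):
    m=(np.hypot(Q[...,0]-c[0],Q[...,1]-c[1])<r)&(Q[...,2]>z0)&(Q[...,2]<z1)
    print(m.sum(),cv2.minAreaRect(Q[m][:,:2].astype(np.float32)))
rect(P,(522,234),45,103,118)
E
```

```text
8.15 [474.4 257.9 317.3] [-179.4   -0.5  -24. ] [ 27.3  12.   83.7   0.   83.5 141.3]
valve_handle 0.74 [311. 158.] [522.5 237.2  93. ]
907 ((522.26171875, 233.74391174316406), (13.984251022338867, 63.403343200683594), 64.33812713623047)
```

The valve rests open at 60°. Next I go to the dial while turning the wrist to 167.5°.

Emit:
{"method": "send_rows", "body": {"targets": [[[0,0,0.0887,0.01,-0.1,0,-1],[0,0,0.0887,0.01,-0.1,0,-1],[0,0,0.0887,0.01,-0.1,0,-1],[0,0,0.0887,0.01,-0.1,0,-1],[0,0,0.0887,0.01,-0.1,0,-1],[0,0,0.0887,0.01,-0.1,0,-1],[0,0,0.0887,0.01,-0.1,0,-1],[0,0,0.0887,0.01,-0.1,0,-1],[0,0,0.0887,0.01,-0.1,0,-1],[0,0,0.0887,0.01,-0.1,0,-1],[0,0,0.0887,0.01,-0.1,0,-1],[0,0,0.0887,0.01,-0.1,0,-1]]]}}

```text
time_s: 9.4
ee_pos: [496.7, 15.3, 307.1]
ee_rot: [-179.9, 0.0, 72.0]
force: [-0.3, 0.3, 1.3]
gripper_width: 91.3
gripper_force: 0.0
```

Emit:
{"method": "send_rows", "body": {"targets": [[[0,0,0.0887,0.01,-0.1,0,-1],[0,0,0.0887,0.01,-0.1,0,-1],[0,0,0.0887,0.01,-0.1,0,-1],[0,0,0.0887,0.01,-0.1,0,-1],[0,0,0.0887,0.01,-0.1,0,-1],[0,0,0.0887,0.01,-0.1,0,-1],[0,0,0.0887,0.01,-0.1,0,-1],[0,0,0.0887,0.01,-0.1,0,-1],[0,0,0.0887,0.01,-0.1,0,-1],[0,0,0.0887,0.01,-0.1,0,-1],[0,0,0.0887,0.01,-0.1,0,-1],[0,0,0.0887,0.01,-0.1,0,-1]]]}}

```text
time_s: 10.6
ee_pos: [520.6, -224.6, 306.9]
ee_rot: [180.0, -0.1, 167.8]
force: [0.0, 0.2, -0.4]
gripper_width: 91.0
gripper_force: 0.0
```

Emit:
{"method": "send_rows", "body": {"targets": [[[0,0,0,0,0,0,-1],[0,0,0,0,0,0,-1]]]}}

```text
time_s: 10.8
ee_pos: [520.6, -223.6, 307.0]
ee_rot: [179.9, -0.1, 167.3]
force: [-0.3, 0.1, -0.5]
gripper_width: 91.4
gripper_force: 0.0
```

Emit:
{"method": "send_rows", "body": {"targets": [[[0,0,0,-0.003,-0.029,-0.1,-1],[0,0,0,0,0,-0.2,-1],[0,0,0,0,0,-0.2,-1],[0,0,0,0,0,-0.2,-1],[0,0,0,0,0,-0.2,-1],[0,0,0,0,0,-0.1,-1],[0,0,0,0,0,-0.06,-1],[0,0,0,0,0,-0.03,-1],[0,0,0,0,0,0,-1],[0,0,0,0,0,0,-1]]]}}

```text
time_s: 11.8
ee_pos: [521.2, -229.8, 91.2]
ee_rot: [-180.0, 0.1, 167.5]
force: [0.1, 0.2, 0.4]
gripper_width: 91.2
gripper_force: 0.0
```

Emit:
{"method": "send_rows", "body": {"targets": [[[0,0,0,-0.004,0.002,-0.02,-1],[0,0,0,0,0,0,1],[0,0,0,0,0,0,1],[0,0,0,0,0,0,1],[0,0,0,0,0,0,1],[0,0,0,0,0,0,1],[0,0,0,0,0,0,1],[0,0,0,0,0,0,1],[0,0,0,0,0,0,1],[0,0,0,0,0,0,1],[0,0,0,0,0,0,1],[0,0,0,0,0,0,1]]], "grip_force": 40}}

```text
time_s: 13.0
ee_pos: [519.3, -230.1, 86.0]
ee_rot: [-179.9, 0.0, 167.6]
force: [-2.2, -4.4, -0.7]
gripper_width: 15.6
gripper_force: 40.0
```

Emit:
{"method": "send_rows", "body": {"targets": [[[0,0,-0.067,0,0,0,1],[0,0,-0.067,0,0,0,1],[0,0,-0.067,0,0,0,1],[0,0,-0.067,0,0,0,1],[0,0,-0.067,0,0,0,1],[0,0,-0.067,0,0,0,1],[0,0,-0.067,0,0,0,1],[0,0,-0.067,0,0,0,1],[0,0,-0.067,0,0,0,1],[0,0,-0.067,0,0,0,1],[0,0,-0.067,0,0,0,1],[0,0,-0.067,0,0,0,1]]]}}

```text
time_s: 14.2
ee_pos: [519.2, -230.2, 86.0]
ee_rot: [-180.0, 0.1, 95.0]
force: [-1.0, -4.4, 0.5]
gripper_width: 16.0
gripper_force: 40.0
```

Emit:
{"method": "send_rows", "body": {"targets": [[[0,0,0,0,0,0,1],[0,0,0,0,0,0,1],[0,0,0,0,0,0,1],[0,0,0,0,0,0,1],[0,0,0,0,0,0,1]]]}}

```text
time_s: 14.7
ee_pos: [519.2, -230.3, 86.0]
ee_rot: [-180.0, 0.1, 95.2]
force: [-1.8, -5.0, -0.3]
gripper_width: 15.7
gripper_force: 40.0
```

```bash
python3 - <<'E'
from look import *
s=env.state();print(np.round(s['qpos'],1),np.round(s['torque'],3),s['gripper_width'])
P,im=look('w4',{'dial_grip':99})
im2,d=optics.grab_frame('side')
save(np.hstack([cv2.resize(im,(400,300)),cv2.resize(im2,(400,300))]),'fin.png')
E
```

```text
[-2.50e+01  2.40e+01  1.01e+02 -1.00e-01  5.50e+01 -3.02e+01] [-0.626  0.109  0.129] 15.717324737352447
14.75 [ 519.2 -230.2   85.9] [-1.80e+02  1.00e-01  9.52e+01] [-2.50e+01  2.40e+01  1.01e+02 -1.00e-01  5.50e+01 -3.02e+01]
dial_grip 0.67 [315. 296.] [ 520.  -228.9   99. ]
```

View pics/fin.png

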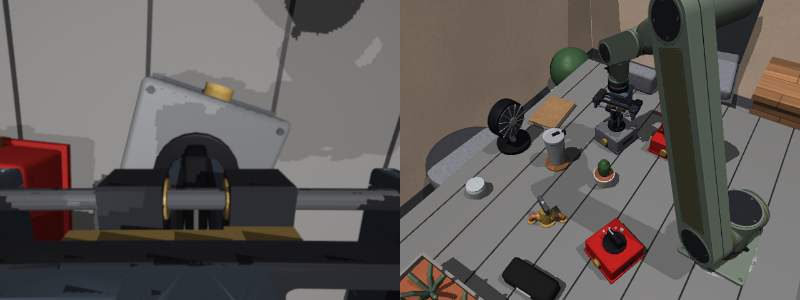

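The left half shows the dial bar held flush between the fingers at (200,185). The right half shows the bystanders standing and the valve open. The dial is turned to about 1.26 rad, with a reaction of about 0.13 N m.

```bash
python3 -c "
from workcell import env
print(env.job_done())"
```

```text
the job is handed in; nothing more can be done
None
```

The job is handed in: the stop valve rests open at about 60° (1.05 rad) and is released, and the gripper is holding the grey timer's dial at the third click (about 1.26 rad); no verdict came back.

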